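Draw the batten out from under the sign blanks

TASK

The long batten is lying under the stack of three round sign blanks, with one end sticking out between the two bench dogs. Draw it straight out between the dogs so that the blanks come down onto the bench still neatly stacked, without lifting the blanks or shoving them from their place, then lay it flat and lengthwise, wholly on the grey paint board and release it.

Things in the scene. Friction and masses are not known exactly. Their poses are not given: they have to be found in the camera images.
- batten_mid (a point): centre (half-way up) of the brown wooden batten, 180 x 34 x 10 mm, about 50 g, flat on the bench under the stack. +x runs along it to its free end (90 mm from here, small dark hole mark), which sticks out about 90 mm beyond the stack's rim; y across, z up. The buried end reaches about 30 mm past the stack's centre. Drawn out along +x. A loose shorter batten (120 mm) is not the one.
- round_low: lowest of the stack's three equal round plywood blanks, 120 mm diameter x 15 mm, about 0.11 kg each; origin at the centre of its underside, 10 mm up on the batten at first. Two fixed bench dogs (dark pegs, 20 mm diameter, 46 mm tall) stand about 61 mm from here towards the batten's free end, 40 mm either side of the batten: the blanks slide a few mm and stop against them.
- round_top: topmost of the three round blanks, same size (one more lies between); origin at the centre of its underside, 40 mm above the bench at the start, 30 mm once the stack stands on the bench. A pile of two smaller rounds (84 mm) elsewhere is no part of the job.
- board: grey paint board with a few paint drips, 260 x 150 x 6 mm, fixed flat on the bench; origin at the centre of its underside, x along its length, y across, z up; its top is 6 mm above the bench.
There are look-alikes about, which are no part of the job. Leave any purple or yellow look-alike of the part that bears batten_mid alone.

How it is judged:
By the outcome, as a careful person would: the job done as asked, in the order asked, and still so for the second after the job is handed in, with the robot touching nothing.
It also fails if it takes over 43 s, if anything falls off the work surface, if the arm or the gripper's body presses on something with over 40 N, if the wrist force passes 120 N, or if a joint passes its speed limit or range.

ROBOT

A 7-joint arm with a two-finger parallel gripper is mounted at the origin on the work surface. World frame = base frame: x ahead of the robot, y to its left, z up, the work surface at z = 0. Lengths are in mm, angles in rad, forces in N, time in s.
With the tool pointing down it reaches from about 400 to 875 mm from the base axis. Payload 4.4 kg.
Tool frame: the origin (TCP) lies where the fingers leave the gripper's body, on its centre line; the fingertips stand 73 mm ahead of it and the grasp point (between the pads) lies 54 mm ahead of it; z points along the fingers, y is the line along which they close (so a half turn about z gives the same grasp; the last joint's range is limited). The gripper opens to 85 mm and grips with 20 to 120 N. Pads are 22 mm wide; open, the fingers measure 114 mm over their backs; the gripper's body (76 mm by 85 mm) begins 54 mm behind the grasp point. The pads swing forward as they close: fully open they stand 13 mm farther back than shut.
Start: joints at [1.136, 0.628, 0.038, 1.517, -0.027, 0.996, -0.02], TCP at [234.348, -606.299, 303.913] pointing down, gripper open.
Joint ranges: [-3.06, 3.06], [-0.37, 2.12], [-1.25, 1.32], [0.18, 2.47], [-1.1, 4.24], [0.23, 1.98], [-2.94, 2.94]. Speed limits (rad/s): [2.57, 2.57, 3.14, 3.14, 3.14, 3.14, 3.14].

INTERFACE

Orientations are given as [roll, pitch, yaw] about the fixed x, y, z axes, in that order (R = Rz(yaw) Ry(pitch) Rx(roll)).
In Python, from cell import ctrl gives the robot as it stands.
- The arm moves only by the tool send_rows, never from a script. Its argument "rows" is a list that holds one entry, the list of rows, each a list of 6 numbers: the shift along the tool's x, y, z in cm, then the turn, a rotation vector about the tool's x, y, z in rad. In form: [[[tx, ty, tz, wx, wy, wz], ...]]. A call has 1 to 10 rows; each row is the pose to reach, as a shift and turn from the pose commanded when the call began, along the tool's axes at that moment; what a row does not reach only later rows make up. A row lasts 1/10 s, in which the tool goes at most 50 mm and 8.59 degrees, less where a joint would pass 70% of its speed; a pose out of reach is approached as far as the arm can. A call with a gripper value outside its range is refused whole. "grip" is the closure in counts, from 0 (fully open) to 255 (shut), set as the call begins (left out, the last holds). The fingers move at their own pace and stop on an object; the grip force is fixed at half the most. Time passes only in rows, so rows that repeat a pose let the fingers close. It gives the time, the measured TCP pose, the force, the opening and the grip force at its end, in the units of the state.
- ctrl.read_state(): the state, without advancing time (a new reading comes with each control period).
- ctrl.get_image(name): name is "scene" or "side" or "wrist"; returns a dict with "pixels" (384x512x3 uint8, red, green, blue), "fx", "fy", "cx", "cy" (pixels), "extrinsics" (4x4, takes a point from camera to world coordinates); the wrist camera has in their place "mount" (4x4, takes a point from camera to tool coordinates, whose origin is the TCP and whose axes are the flange's). Camera axes: x right, y up, looking along -z (the intrinsics and any distortion apply to the point x, -y, -z); pixel columns grow to the right and rows downward; lengths in mm; the calibration is good to about 2 mm. A picture is of the moment at which its call begins: read the wrist's pose just before it. There is no depth.
- ctrl.finish_job(): hands the job in; it is judged then, once.
The state is a dict: "clock": time; "qpos": joint angles; "qd": joint speeds; "tau": joint torques, N m; "eef_pos": TCP position; "tool_rot": TCP orientation; "force": force on the tool from outside, world axes, zero at the start; "torque": the same for the moment, N m; "width": finger opening in mm; "gripper_force": force on a finger pad.
Only numpy, scipy, OpenCV 4.12 (cv2) and the standard library are available. Lean on these libraries where they do the work, as an engineer would, in place of code of your own. Each camera call takes 0.05 s, during which the arm holds its last target. There are 200 camera calls.

## Working session

There is one attempt and no reset: what is moved stays moved. The work goes in short steps, Python scripts to look and compute and a tool call to move; the robot and the scene stay as the last step left them, time stands still between calls to the robot, and variables do not carry over. Pictures are saved under pics/ and viewed, at most 10 in all, crops included, and the job is handed in when it is done.

Besides the shell and the picture viewer there is one more tool, called after "Request:" as name(argument=value, ...) on one line, values as JSON. send_rows: Moves the arm, as the interface text tells. Its arguments: {"type":"object","properties":{"rows":{"type":"array","items":{"type":"array","items":{"type":"array","items":{"type":"number"}}}},"grip":{"type":"number"}},"required":["rows"]}

```bash
mkdir -p pics; ls; cat > h.py <<'E'
import numpy as np, cv2
from cell import ctrl
from scipy.spatial.transform import Rotation as R
def shot(name,fn=None):
    s=ctrl.read_state(); im=ctrl.get_image(name); im['pixels']=np.asarray(im['pixels'])
    if 'mount' in im:
        T=np.eye(4); T[:3,:3]=R.from_euler('xyz',s['tool_rot']).as_matrix(); T[:3,3]=s['eef_pos']
        im['extrinsics']=T@np.asarray(im['mount'])
    if fn: cv2.imwrite('pics/'+fn,cv2.cvtColor(im['pixels'],cv2.COLOR_RGB2BGR))
    return im
def ray(im,px):
    E=np.asarray(im['extrinsics']); u,v=px
    d=np.array([(u-im['cx'])/im['fx'],-(v-im['cy'])/im['fy'],-1.])
    return E[:3,3],E[:3,:3]@d
def onz(im,px,z):
    o,d=ray(im,px); return (o+d*(z-o[2])/d[2])
def proj(im,p):
    E=np.linalg.inv(np.asarray(im['extrinsics'])); c=E[:3,:3]@np.asarray(p,float)+E[:3,3]
    return np.array([im['cx']+im['fx']*c[0]/-c[2], im['cy']+im['fy']*c[1]/c[2]])
def tri(im1,p1,im2,p2):
    o1,d1=ray(im1,p1);o2,d2=ray(im2,p2)
    t=np.linalg.lstsq(np.c_[d1,-d2],o2-o1,rcond=None)[0]
    a=o1+t[0]*d1;b=o2+t[1]*d2
    return (a+b)/2,np.linalg.norm(a-b)
E
python3 - <<'E'
from h import *
s=ctrl.read_state();print({k:np.round(v,3).tolist() for k,v in s.items()})
a=shot('scene','a.png');b=shot('side','b.png')
for i in (a,b): print({k:v for k,v in i.items() if k!='pixels'})
cv2.imwrite('pics/ab.png',0) if 0 else None
E
```

```text
pics
{'clock': 0.0, 'qpos': [1.136, 0.629, 0.038, 1.518, -0.027, 0.996, -0.02], 'qd': [0.0, 0.0, -0.002, -0.001, -0.001, 0.0, -0.0], 'tau': [-0.001, -56.34, 1.226, -19.344, 0.011, 0.011, -0.0], 'eef_pos': [234.164, -605.841, 302.977], 'tool_rot': [-3.14, 0.0, 0.369], 'force': [0.679, -0.064, 0.496], 'torque': [0.033, -0.066, -0.009], 'gripper_force': 0.0, 'width': 85.345}
{'fx': 374.78625441768975, 'fy': 374.78625441768975, 'cx': 252.29684060003808, 'cy': 192.368732944689, 'extrinsics': array([[-7.91522284e-01, -3.35365176e-01,  5.10903781e-01,
         9.74926121e+02],
       [ 6.11025265e-01, -4.50488557e-01,  6.50928710e-01,
         7.26217153e+02],
       [ 1.18574852e-02,  8.27399697e-01,  5.61488327e-01,
         6.94411129e+02],
       [ 0.00000000e+00,  0.00000000e+00,  0.00000000e+00,
         1.00000000e+00]])}
{'fx': 381.8105984914826, 'fy': 381.8105984914826, 'cx': 254.8378626930287, 'cy': 188.6310360609777, 'extrinsics': array([[-8.39097090e-01,  3.40565592e-01, -4.24182922e-01,
        -7.44795074e+01],
       [-5.43657324e-01, -4.98088428e-01,  6.75532850e-01,
         7.80767745e+02],
       [ 1.87826406e-02,  7.97447801e-01,  6.03095529e-01,
         7.61717766e+02],
       [ 0.00000000e+00,  0.00000000e+00,  0.00000000e+00,
         1.00000000e+00]])}
```

View pics/a.png

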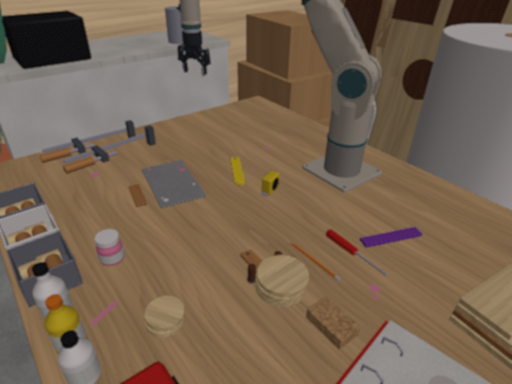

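View pics/b.png

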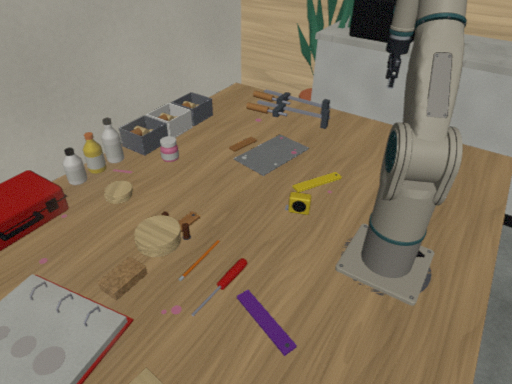

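The scene picture shows the stack of three at (283,280), with the batten's free end at (248,258) between the dogs at (252,272) and (278,256). The board is at (174,183). The side picture shows the stack at (158,235), the batten end at (190,218) and the board at (271,154).

Candidates for the batten, by scene pixel:
- (248,258): brown end under the stack, and my choice.
- (138,195): loose short batten by the board.
- (238,171): yellow strip.
- (390,237): purple strip.

The two small rounds at (165,315) are not the stack.

```bash
python3 - <<'E'
from h import *
a=cv2.imread('pics/a.png');b=cv2.imread('pics/b.png')
f=lambda i,x,y,w,h:cv2.resize(i[y:y+h,x:x+w],(400,300),interpolation=cv2.INTER_CUBIC)
o=np.vstack([np.hstack([f(a,220,235,100,75),f(b,115,190,100,75)]),np.hstack([f(a,125,145,100,75),f(b,220,120,100,75)])])
cv2.imwrite('pics/c.png',o)
E
```

```text
(no output)
```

View pics/c.png

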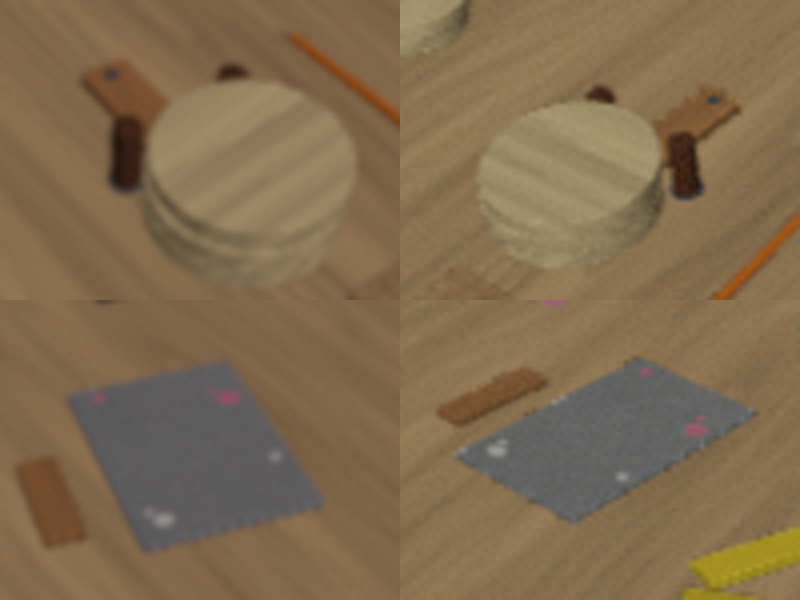

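The crop confirms the choice. The brown batten with its dark hole, at scene (247.8,253.3) and side (193.3,215), comes out between the dogs. The board's corners are clear in both views.

```bash
python3 - <<'E'
from h import *
a=shot('scene');b=shot('side')
def t(n,p,q):
    x,e=tri(a,p,b,q);print(n,x.round(1),round(e,1));return x
h=t('hole',(247.75,253.25),(193.25,215))
t('c1',(240.5,253.75),(199.5,216.25));t('c2',(252,249.25),(192,211.25));t('c1x',(240.5,253.75),(192,211.25));t('c2x',(252,249.25),(199.5,216.25))
t('top',(282.75,274.5),(157.5,230))
t('d1',(251.5,265),(185.75,224.5));t('d2',(278.5,252.75),(165,213.25));t('d1x',(251.5,265),(165,213.25));t('d2x',(278.5,252.75),(185.75,224.5))
B=[t('b',p,q) for p,q in [((142,169.25),(279.25,134.5)),((182,160.25),(309.25,147.5)),((206.25,196.25),(263.75,175.5)),((161.25,208),(233.75,158.75))]]
print(np.mean(B,0),[np.linalg.norm(B[i]-B[i-1]).round(1) for i in range(4)])
d=B[1]-B[2];print(np.arctan2(d[1],d[0]));d=B[0]-B[3];print(np.arctan2(d[1],d[0]))
E
```

```text
hole [535.4 150.8   9.6] 0.6
c1 [536.9 121.6 -15.4] 3.7
c2 [530.6 160.9  31.1] 3.7
c1x [550.6 139.1   8.1] 0.3
c2x [516.7 144.7   9.1] 0.1
top [539.6 288.8  51.7] 3.3
d1 [542.4 177.8  -9.7] 4.1
d2 [531.5 261.2  94.8] 3.5
d1x [576.7 220.4  46.7] 1.6
d2x [496.2 225.   46.4] 1.6
b [ 573.7 -427.5    4.5] 1.4
b [ 426.4 -402.3    4.9] 3.7
b [ 4.761e+02 -1.516e+02  2.000e-01] 1.9
b [ 622.3 -178.     1.8] 1.8
[ 524.64566456 -289.8495378     2.86281525] [np.float64(254.3), np.float64(149.4), np.float64(255.7), np.float64(148.5)]
-1.766403872960296
-1.7629670221524623
```

```bash
cat >> h.py <<'E'
def go(pos,yaw,verbose=1):
    s=ctrl.read_state(); M=R.from_euler('xyz',s['tool_rot'])
    d=M.inv().apply(np.asarray(pos)-s['eef_pos'])/10
    w=(M.inv()*R.from_euler('xyz',[np.pi,0,yaw])).as_rotvec()
    print('clock',s['clock'],'shift cm',d.round(2),'rot',w.round(3))
E
python3 - <<'E'
from h import *
print(np.round(ctrl.get_image('wrist')['mount'],2))
go([535,140,250],1.525)
E
```

```text
[[  0.     0.96   0.29  74.64]
 [  1.    -0.     0.     0.17]
 [  0.     0.29  -0.96 -69.86]
 [  0.     0.     0.     1.  ]]
clock 0.25 shift cm [ 54.94 -58.75   5.4 ] rot [-1.000e-03 -1.000e-03 -1.156e+00]
```

Request:
send_rows(rows=[[[55,-58.8,5.4,0,0,-1.156],[55,-58.8,5.4,0,0,-1.156],[55,-58.8,5.4,0,0,-1.156],[55,-58.8,5.4,0,0,-1.156],[55,-58.8,5.4,0,0,-1.156],[55,-58.8,5.4,0,0,-1.156],[55,-58.8,5.4,0,0,-1.156],[55,-58.8,5.4,0,0,-1.156],[55,-58.8,5.4,0,0,-1.156],[55,-58.8,5.4,0,0,-1.156]]])

```text
clock: 1.25
eef_pos: [421.4, -142.0, 270.6]
tool_rot: [3.141, 0.0, 1.524]
force: [1.0, 0.0, 0.5]
width: 85.3
gripper_force: 0.0
```

```bash
python3 - <<'E'
from h import *
s=ctrl.read_state();print(s['eef_pos'],s['tool_rot'],s['qpos'])
go([535,185,250],1.525)
E
```

```text
[ 421.36816779 -142.00084398  270.560992  ] [3.14082347e+00 2.08379052e-04 1.52410622e+00] [ 0.49059729  0.40433302 -0.30909523  2.09757278  0.19520364  0.66544503
  0.0041457 ]
clock 1.25 shift cm [33.2   9.82  2.06] rot [ 0.001  0.    -0.001]
```

Request:
send_rows(rows=[[[33.2,9.8,2,0,0,0],[33.2,9.8,2,0,0,0],[33.2,9.8,2,0,0,0],[33.2,9.8,2,0,0,0],[33.2,9.8,2,0,0,0],[33.2,9.8,2,0,0,0],[33.2,9.8,2,0,0,0],[33.2,9.8,2,0,0,0],[33.2,9.8,2,0,0,0]]])

```text
clock: 2.15
eef_pos: [533.7, 184.7, 250.0]
tool_rot: [-3.141, 0.0, 1.527]
force: [-0.5, -1.5, -0.9]
width: 85.3
gripper_force: 0.0
```

```bash
python3 - <<'E'
from h import *
s=ctrl.read_state();print(s['eef_pos'],s['tool_rot'],s['qpos'])
w=shot('wrist','w.png');print(w['fx'],w['cx'],w['cy'], np.asarray(w['extrinsics']).tolist())
for p in [(533.6,142,10),(577,220,46),(496,225,46),(540,289,55)]: print(proj(w,p).round(0))
E
```

```text
[533.73474359 184.71239577 250.0382851 ] [-3.14087225e+00  1.98954691e-04  1.52746385e+00] [-0.19776727  0.58517252 -0.28290115  1.81023124  0.22130734  0.7777946
 -0.63790806]
336.0259825768124 257.70164467528076 192.44304254522672 [[0.9990798454192531, 0.040825132815744195, 0.013144238571151282, 537.0665076345722], [-0.042884414012187774, 0.9553629845056762, 0.2923054821094459, 259.1485843442777], [-0.0006241088605014533, -0.2926001988498663, 0.9562346647769818, 319.87829363337846], [0.0, 0.0, 0.0, 1.0]]
[259. 214.]
[309. 138.]
[209. 136.]
[260.  47.]
```

View pics/w.png

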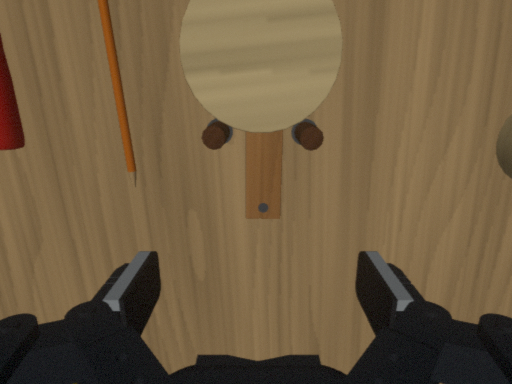

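The wrist view shows the batten running from (263,132) to (263,218), about 246 to 281 px wide. Its hole is at (263,208) and the dogs are at (216,135) and (310,135). Next I'll measure its axis by colour mask.

```bash
python3 - <<'E'
from h import *
w=shot('wrist');p=w['pixels'].astype(int)
m=((p[...,0]-p[...,2])>62)&(p[...,0]>90); roi=np.zeros_like(m);roi[150:226,235:292]=1
m=(m&roi).astype(np.uint8)
for r in (140,160,200,): print(p[r,[238,243,250,263,275,285,290]].tolist())
n,l,st,_=cv2.connectedComponentsWithStats(m);k=1+np.argmax(st[1:,4]);print(st[k])
L=[];Rr=[]
for r in range(155,205,3):
    c=np.where(l[r]==k)[0]
    if len(c): L.append(onz(w,(c[0]-.0,r),10));Rr.append(onz(w,(c[-1]+1,r),10))
L=np.array(L);Rr=np.array(Rr)
for q in (L,Rr,(L+Rr)/2):
    a=np.polyfit(q[:,1],q[:,0],1);print('dx/dy',a[0], 'x at y=165',np.polyval(a,165))
b=st[k][1]+st[k][3];print('end y',onz(w,(263,b),10),'width',(Rr-L)[:,0].mean())
d1=onz(w,(215,137),46);d2=onz(w,(311,137),46);print(d1,d2)
E
```

```text
[[138, 113, 80], [134, 112, 75], [123, 89, 46], [118, 83, 49], [112, 81, 45], [126, 103, 71], [128, 104, 70]]
[[140, 116, 80], [138, 114, 78], [126, 93, 54], [116, 81, 45], [115, 81, 45], [131, 109, 77], [127, 104, 72]]
[[142, 116, 83], [137, 113, 78], [119, 85, 47], [108, 76, 47], [121, 86, 51], [130, 107, 73], [126, 102, 71]]
[ 246  150   36   67 2211]
dx/dy 0.05578393375456857 x at y=165 521.5287275620693
dx/dy 0.052366650452284585 x at y=165 554.7954074833184
dx/dy 0.05407997093073156 x at y=165 538.163303179336
end y [536.75256912 136.72453007  10.        ] width 33.15046221882142
[500.73697544 221.92036405  46.        ] [578.55341231 218.3856639   46.        ]
```

```bash
python3 - <<'E'
from h import *
go([538.3,167,110],1.517)
E
```

```text
clock 2.25 shift cm [-1.45  0.53 14.02] rot [-0.001  0.002  0.006]
```

Request:
send_rows(rows=[[[-1.45,0.5,5,0,0,0.008],[-1.45,0.5,10,0,0,0.008],[-1.45,0.5,14,0,0,0.008],[-1.45,0.5,14,0,0,0.008],[-1.45,0.5,14,0,0,0.008]]], grip=110)

```text
clock: 2.75
eef_pos: [538.4, 167.6, 110.9]
tool_rot: [-3.141, 0.001, 1.515]
force: [0.3, -0.2, 0.8]
width: 48.4
gripper_force: 0.0
```

```bash
python3 - <<'E'
from h import *
s=ctrl.read_state();print(s['width'],s['force'])
w=shot('wrist','w2.png')
go([538.3,167,74],1.517)
E
```

```text
48.42632004753998 [ 0.30373273 -0.18478569  0.84946305]
clock 2.8 shift cm [-0.14 -0.12  3.83] rot [ 0.002 -0.001 -0.001]
```

View pics/w2.png

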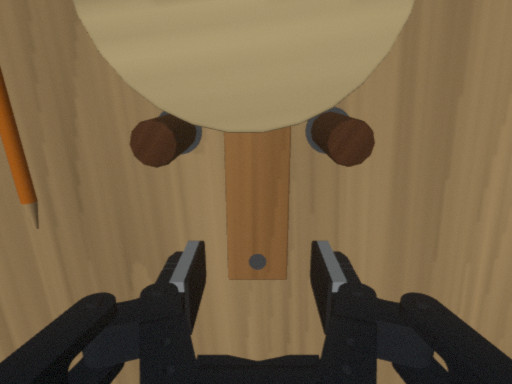

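The fingers at (205,270) and (312,270) are centred on the batten, whose centre is at 258 px, so I can go down.

Request:
send_rows(rows=[[[-0.1,0,2,0,0,0],[-0.1,0,3,0,0,0],[-0.1,0,3.8,0,0,0],[-0.1,0,3.8,0,0,0]]])

```text
clock: 3.2
eef_pos: [538.5, 167.8, 72.8]
tool_rot: [3.141, 0.0, 1.517]
force: [0.6, -0.4, -0.0]
width: 48.7
gripper_force: 0.0
```

Request:
send_rows(rows=[[[0,0,0,0,0,0],[0,0,0,0,0,0],[0,0,0,0,0,0],[0,0,0,0,0,0],[0,0,0,0,0,0],[0,0,0,0,0,0]]], grip=255)

```text
clock: 3.8
eef_pos: [538.7, 168.0, 73.6]
tool_rot: [3.14, -0.0, 1.517]
force: [-1.4, -0.2, 6.4]
width: 32.1
gripper_force: 60.2
```

Request:
send_rows(rows=[[[-0.3,0,-0.05,0,0,0],[-0.8,0,-0.05,0,0,0],[-1.3,0,-0.05,0,0,0],[-1.8,0,-0.05,0,0,0],[-2.3,0,-0.05,0,0,0],[-2.8,0,-0.05,0,0,0],[-3.3,0,-0.05,0,0,0],[-3.8,0,-0.05,0,0,0],[-4.2,0,-0.05,0,0,0],[-4.2,0,-0.05,0,0,0]]])

```text
clock: 4.8
eef_pos: [537.0, 128.4, 73.6]
tool_rot: [3.139, -0.005, 1.518]
force: [0.6, 6.7, 1.7]
width: 32.4
gripper_force: 59.9
```

```bash
python3 - <<'E'
from h import *
s=ctrl.read_state();print(s['width'],s['gripper_force'],s['force'])
w=shot('wrist');a=shot('scene')['pixels'][225:315,210:330];b=shot('side')['pixels'][180:270,105:225]
f=lambda i:cv2.resize(i,(400,300))
o=np.vstack([np.hstack([f(a),f(b)]),np.hstack([f(w['pixels']),np.zeros((300,400,3),np.uint8)])])
cv2.imwrite('pics/d.png',o[:,:,::-1])
E
```

```text
32.41422551160916 59.88334894180298 [0.6069108  6.67721448 1.69476703]
```

View pics/d.png

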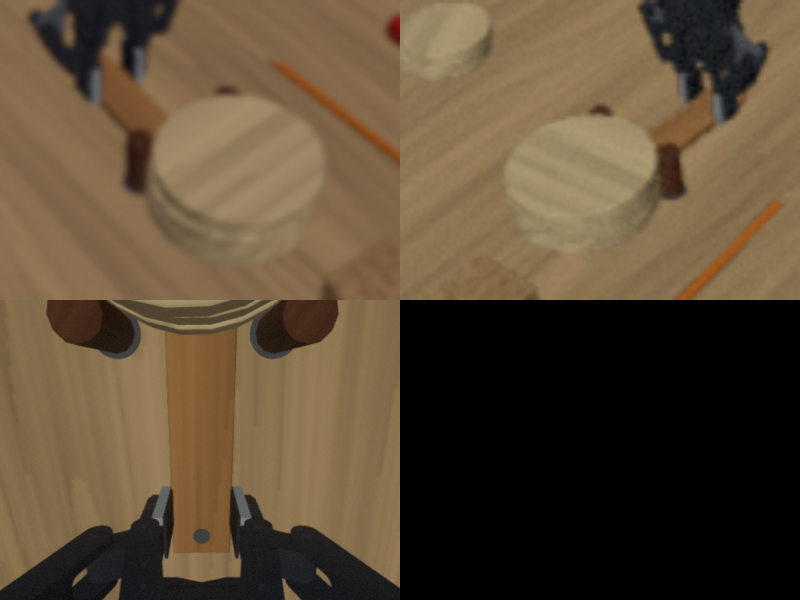

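The combined picture shows the batten held centrally and drawn about 4 cm. The stack is still upright against the dogs, so I continue.

Request:
send_rows(rows=[[[-0.4,0,0,0,0,0],[-0.9,0,0,0,0,0],[-1.4,0,0,0,0,0],[-1.9,0,0,0,0,0],[-2.4,0,0,0,0,0],[-2.9,0,0,0,0,0],[-3.4,0,0,0,0,0],[-3.9,0,0,0,0,0],[-4.4,0,0,0,0,0],[-4.9,0,0,0,0,0]]])

```text
clock: 5.95
eef_pos: [534.1, 77.3, 73.6]
tool_rot: [3.14, -0.001, 1.517]
force: [0.9, 4.9, 5.8]
width: 31.8
gripper_force: 60.3
```

Request:
send_rows(rows=[[[-0.5,0,0,0,0,0],[-1,0,0,0,0,0],[-1.5,0,0,0,0,0],[-2,0,0,0,0,0],[-2.5,0,0,0,0,0],[-3,0,0,0,0,0],[-3.5,0,0,0,0,0],[-4,0,0,0,0,0],[-4.5,0,0,0,0,0],[-4.5,0,0,0,0,0]]])

```text
clock: 6.95
eef_pos: [531.5, 31.0, 73.5]
tool_rot: [3.14, 0.0, 1.516]
force: [1.0, 2.4, 5.7]
width: 31.9
gripper_force: 60.3
```

```bash
python3 - <<'E'
from h import *
w=shot('wrist');a=shot('scene')['pixels'][225:315,210:330];b=shot('side')['pixels'][180:270,105:225]
f=lambda i:cv2.resize(i,(400,300))
o=np.vstack([np.hstack([f(a),f(b)]),np.hstack([f(w['pixels']),np.zeros((300,400,3),np.uint8)])])
cv2.imwrite('pics/e.png',o[:,:,::-1])
E
```

```text
(no output)
```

View pics/e.png

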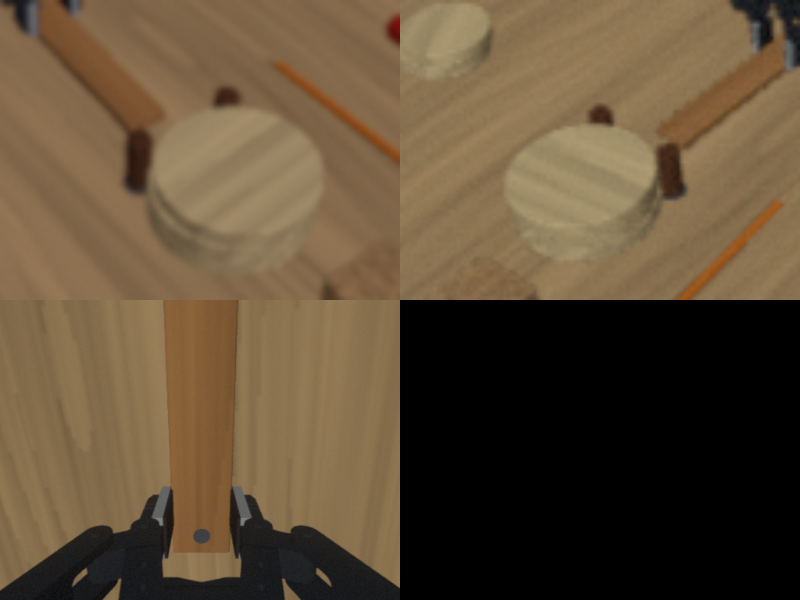

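The batten is out past the dogs, and its end is at about (145,115) in the top-left panel. The blanks stand on the bench in a neat stack. Now I lift and carry it.

Request:
send_rows(rows=[[[-1.5,0,-0.5,0,0,0],[-3,0,-1.5,0,0,0],[-4,0,-3,0,0,0],[-5,0,-5,0,0,0],[-6,0,-7,0,0,0],[-7,0,-9,0,0,0],[-7,0,-9,0,0,0]]])

```text
clock: 7.8
eef_pos: [527.4, -41.6, 164.6]
tool_rot: [3.14, 0.003, 1.512]
force: [0.1, -0.0, -0.7]
width: 32.0
gripper_force: 59.6
```

```bash
python3 - <<'E'
from h import *
go([512.4,-351.6,150],1.377)
s=ctrl.read_state();print(s['width'],s['force'],s['qpos'])
E
```

```text
clock 7.8 shift cm [-31.03   0.32   1.55] rot [0.002 0.003 0.135]
32.01764685499329 [ 0.05931198 -0.02751604 -0.67655902] [ 0.21945293  0.67705338 -0.29476546  1.97161498  0.36651491  0.5423463
 -0.38892201]
```

Request:
send_rows(rows=[[[-3,0,0,0,0,0.02],[-7,0.1,0.2,0,0,0.04],[-11,0.1,0.4,0,0,0.06],[-15,0.2,0.7,0,0,0.08],[-19,0.2,1,0,0,0.1],[-23,0.3,1.2,0,0,0.12],[-27,0.3,1.5,0,0,0.135],[-30,0.3,1.5,0,0,0.135],[-31,0.3,1.5,0,0,0.135],[-31,0.3,1.5,0,0,0.135]]])

```text
clock: 8.8
eef_pos: [511.8, -349.3, 146.7]
tool_rot: [-3.139, 0.0, 1.378]
force: [-0.5, 0.8, -1.0]
width: 32.2
gripper_force: 59.6
```

```bash
python3 - <<'E'
from h import *
go([512.4,-351.6,80],1.377)
w=shot('wrist')['pixels'];a=shot('scene')['pixels'][125:245,95:255];b=shot('side')['pixels'][80:200,190:350]
f=lambda i:cv2.resize(i,(400,300))
o=np.vstack([np.hstack([f(a),f(b)]),np.hstack([f(w),np.zeros((300,400,3),np.uint8)])])
cv2.imwrite('pics/f.png',o[:,:,::-1])
E
```

```text
clock 8.8 shift cm [-0.21  0.12  6.67] rot [-0.002  0.     0.001]
```

View pics/f.png

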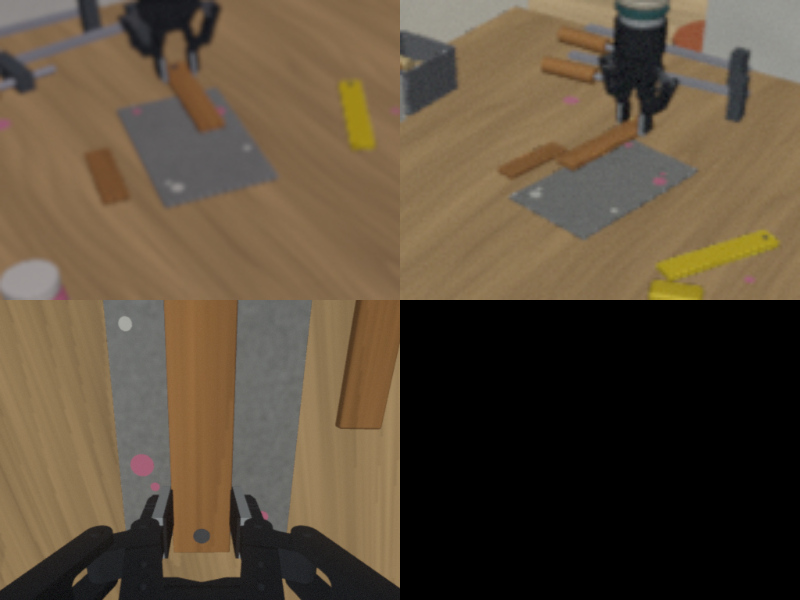

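The batten is held level over the board, parallel to its sides and centred across it (wrist panel: board 115–305 px, batten 165–237 px). Next I lower it.

Request:
send_rows(rows=[[[0,0,2,0,0,0],[0,0,4,0,0,0],[0,0,5,0,0,0],[0,0,6,0,0,0],[0,0,6.3,0,0,0],[0,0,6.6,0,0,0],[0,0,6.6,0,0,0],[0,0,6.6,0,0,0]]])

```text
clock: 9.75
eef_pos: [513.8, -347.8, 82.5]
tool_rot: [3.141, 0.0, 1.382]
force: [-0.5, -0.3, -0.1]
width: 32.4
gripper_force: 59.6
```

Request:
send_rows(rows=[[[0,0,0.1,0,0,0],[0,0,0.2,0,0,0],[0,0,0.3,0,0,0],[0,0,0.3,0,0,0],[0,0,0.3,0,0,0]]])

```text
clock: 10.25
eef_pos: [513.6, -347.7, 79.6]
tool_rot: [3.141, 0.0, 1.382]
force: [-2.1, -0.9, 5.1]
width: 31.9
gripper_force: 60.2
```

Request:
send_rows(rows=[[[0,0,0,0,0,0],[0,0,0,0,0,0],[0,0,0,0,0,0],[0,0,0,0,0,0],[0,0,-1,0,0,0],[0,0,-3,0,0,0],[0,0,-7,0,0,0],[0,0,-12,0,0,0],[0,0,-15,0,0,0],[0,0,-15,0,0,0]]], grip=80)

```text
clock: 11.25
eef_pos: [516.0, -348.7, 234.9]
tool_rot: [3.132, 0.003, 1.381]
force: [0.3, 0.5, 0.4]
width: 58.4
gripper_force: 0.0
```

```bash
python3 - <<'E'
from h import *
w=shot('wrist')['pixels'];A=shot('scene')['pixels'];B=shot('side')['pixels']
f=lambda i:cv2.resize(i,(400,300))
o=np.vstack([np.hstack([f(A[125:245,95:255]),f(B[80:200,190:350])]),np.hstack([f(w),f(A[225:315,210:330])])])
cv2.imwrite('pics/g.png',o[:,:,::-1])
s=ctrl.read_state();print(s['clock'],s['width'])
E
```

```text
11.4 58.42507303960856
```

View pics/g.png

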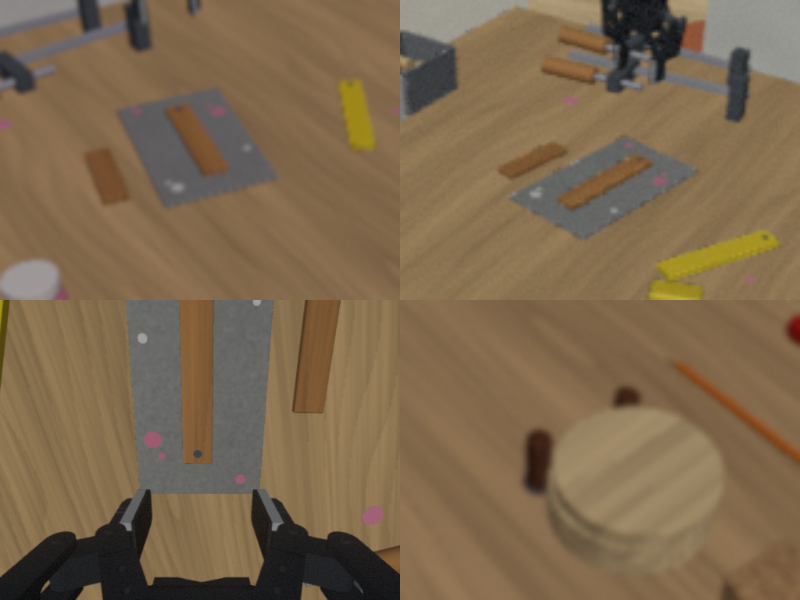

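The batten lies flat and lengthwise, wholly on the board with all margins clear. The stack stands neatly by the dogs, and the gripper is clear. I'm handing the job in.

```bash
python3 -c "
from cell import ctrl
print(ctrl.finish_job())"
```

```text
the job is handed in; nothing more can be done
None
```

I drew the batten out between the dogs, leaving the three blanks neatly stacked on the bench. I then laid it flat and lengthwise on the grey board, released it and handed the job in at about 11.4 s; no verdict came back.

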